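Lock a sheet pan for sea with a quarter-turn stop

ROBOT

A 7-joint arm with a two-finger parallel gripper is mounted at the origin on the work surface. World frame = base frame: x ahead of the robot, y to its left, z up, the work surface at z = 0. Lengths are in mm, angles in rad, forces in N, time in s.
With the tool pointing down it reaches from about 425 to 1025 mm from the base axis. Payload 9.4 kg.
Tool frame: the origin (TCP) lies where the fingers leave the gripper's body, on its centre line; the fingertips stand 84 mm ahead of it and the grasp point (between the pads) lies 65 mm ahead of it; x points along the fingers, z is the direction in which the jaws open and shut, and the axes are right-handed (so a half turn about x gives the same grasp; the last joint's range is limited). The gripper opens to 93 mm and grips with 3 to 60 N. Pads are 15 mm wide; open, the fingers measure 128 mm over their backs; the gripper's body (75 mm by 188 mm) begins 65 mm behind the grasp point.
Start: joints at [-1.27, 0.599, -0.003, 1.599, 0.002, 0.943, -0.08], TCP at [267.436, 673.871, 302.718] pointing down, gripper open.
Joint ranges: [-2.57, 2.57], [-0.35, 1.97], [-1.29, 1.29], [0.11, 2.56], [-1.05, 4.19], [0.11, 1.86], [-2.63, 2.63]. Speed limits (rad/s): [2.22, 2.22, 3.01, 3.01, 3.14, 3.14, 3.14].

INTERFACE

Orientations are given as a 3x3 rotation matrix whose columns are the frame's x, y, z axes.
In Python, from plant import manip, vision, workorder, spotter gives the robot as it stands.
- The arm moves only by the shell command python3 -m handwheel 'ROWS' [FORCE]. ROWS is JSON, a list of rows, each a list of 7 numbers: the shift along the world's x, y, z in units of 40 mm (1.0 is 40 mm), then the turn, a rotation vector about the world's x, y, z in units of 6 degrees (1.0 is 6 degrees), then the opening, from 0 (shut) to 1 (fully open). A call has 1 to 10 rows; each row shifts and turns the commanded pose from where the row before left it; what a row does not reach is not made up. A row lasts 1/10 s, in which the tool goes at most 50 mm and 8.59 degrees, less where a joint would pass 70% of its speed; a pose out of reach is approached as far as the arm can. A call is refused whole if a number of a shift passes 1 or a number of a turn 1, either way. A call with a gripper value outside its range is refused whole. The fingers move at their own pace and stop on an object; FORCE is the grip in N (left out, the last holds). Time passes only in rows, so rows that do not move let the fingers close. It gives the time, the measured TCP pose, the force and the opening at its end, in the units of the state.
- manip.observe(): the state, without advancing time (a new reading comes with each control period).
- vision.grab_frame(name): name is "scene" or "top" or "wrist"; returns a dict with "image" (480x640x3 uint8, red, green, blue), "fx", "fy", "cx", "cy" (pixels), "pose" (4x4, takes a point from camera to world coordinates). Camera axes: x right, y up, looking along -z (the intrinsics and any distortion apply to the point x, -y, -z); pixel columns grow to the right and rows downward; lengths in mm; the calibration is good to about 2 mm. A picture is of the moment at which its call begins. There is no depth.
- workorder.close_job(): hands the job in, once; it reports no verdict.
Trained networks look in a picture, given as the dict that the camera call returned (one of the last four; its "shot" number tells which), for a name from the list of things; names that differ only in an ending like _2 or _b are one class to them, and where a whole thing is asked for, a point or a joint stands for the part that bears it (a point fixed in the world has none). Each returns a list of dicts, best first, with "score" (0 to 1); they miss things now and then, are a little off and sometimes report something else, mostly with a low value. They report only what shows in the picture. A call takes as long as a camera call. They do not tell look-alikes from the thing itself.
- spotter.recognise(thing, picture): "xy" ([column, row] in pixels, amid what is visible of it).
- spotter.outline_of(thing, picture): "region" (480x640 bool, what is visible of it) and "xy" ([column, row] in pixels, amid what is visible of it).
The state is a dict: "time_s": time; "joints": joint angles; "qvel": joint speeds; "joint_torque": joint torques, N m; "ee_pos": TCP position; "tcp_rot": TCP orientation; "wrist_force": force on the tool from outside, world axes, zero at the start; "wrist_torque": the same for the moment, N m; "opening": finger opening in mm.
Only numpy, scipy, OpenCV 4.12 (cv2) and the standard library are available. Lean on these libraries where they do the work, as an engineer would, in place of code of your own. Each camera call takes 0.05 s, during which the arm holds its last target. There are 200 camera calls.

TASK

Secure the sheet pan for sea: take the quarter-turn stop (the one with the bar handle) out of its stowage block, drop its T-head through the mouth of the plate's slot behind the pan and slide the stop along, pushing the pan home until the rubber bumper at the far end is pressed in lightly, a millimetre or two, not squashed. Then press the stop down against its spring, give it a quarter turn so that the handle stands square across the slot, and let it spring up and lock, with the pan left snug between stop and bumper. Do not force anything and leave everything else where it is.

Things in the scene. Friction and masses are not known exactly. Their poses are not given: they have to be found in the camera images.
- plate: Fixed stowage plate, 200 (x) x 400 (y) x 20 mm high; origin at the centre of its underside. A T-slot runs along its y at x = 0 over the full length: mouth 13.5 mm wide through lips 6 mm thick, below them a cavity 34 mm wide, 9 mm deep. Side rails (inner faces at x = +-87.5 mm, 30 mm above the plate's top) run from y = -200 to +130 mm; the -y end has the fiddle and bumper, the +y end is open.
- slot_end (a point): Middle of the slot's mouth at the +y (open) end of the plate, at the height of the plate's top (plate frame 0, +200, +20 mm); axes of the plate.
- fiddle: Fixed steel end rail across the plate's -y end, 196 mm long, 14 mm thick, 35 mm high, with the bumper on its +y face; origin at the middle of its lower outer edge, on the plate's top; axes of the plate. Its outer face lies up to 6 mm in from the plate's end.
- bumper: Black rubber bumper strip 150 mm long, 12 mm thick, 14 mm high on the +y side of the end fiddle; origin at the middle of its back, 11 mm above the plate's top; axes of the plate; its face towards the pan is 12 mm further in +y. It gives way in -y like a spring of about 4 N per mm, up to 8 mm.
- pan: Loose small aluminium sheet pan with three baked logs, about 160 (x) by 235 (y) mm over the walls, rim 3 mm more all round, 25 mm high, about 0.4 kg; origin at the centre of its underside, axes as the plate's. It lies on the plate across the slot between the side rails (about 5 mm play each side), about 15 to 45 mm short of the bumper. Pushing it along takes 2 to 6 N.
- stop_handle (a point): Centre of the bar handle of the loose quarter-turn stop (0.22 kg, 73 mm tall); z up, x along the bar. Bar 44 (x) x 12 (y) x 22 (z) mm, black, flat-sided; below it a round spindle 11 mm thick with a sprung steel collar disc, 36 mm wide, 10 mm high. It starts upright in one of the block's sockets, collar on the block's top, bar within 0.1 rad of the block's x.
- stop_head (a point): Centre of the same stop's T-head, on its axis 59.5 mm below the handle's centre; axes as stop_handle. The head is 26 (x, parallel to the bar) x 10 (y) x 5 mm; its top is 3 mm, its bottom 8 mm below the underside of the free collar. Dropped in with the bar along the slot until the collar rests on the plate, it sits between the lips and cannot turn.
- stop: The whole stop; origin on its axis at the underside of the free collar, 54 mm below the handle's centre. With the collar on the plate, pressing the handle down takes 5 N at first and 2 N more per mm; from 3 mm down the head is below the lips and turns either way without end stop; at 7 mm it meets the slot's floor. Let go crosswise, it springs up under the lips and clamps, 3 mm lower than before.
- block: Fixed white stowage block 200 (x) x 60 (y) x 30 mm high; origin at the centre of its underside. Three sockets 30 (x) x 14.5 (y) x 16 mm deep at x = -66, 0, +66 mm; one holds the stop, the other two hold plain pins.
- pin_a: Loose plain round pin with a knob, 82 mm tall above the block, knob 25 mm wide; no bar handle. Leave it in its socket. Origin on its axis at the block's top.
- pin_b: The same but 60 mm tall. Leave it in its socket.
- ramekin: Loose white bowl, 76 mm wide, 45 mm high; leave it alone. Origin under its centre.
- spice: Loose spice jar, 48 mm wide, 95 mm high; leave it alone. Origin under its centre.
- scraper: Loose bench scraper, 75 x 150 mm, lying flat; leave it alone.
- timer: Loose kitchen timer, 60 x 70 x 34 mm; leave it alone. Origin under its centre.
- pinroll: Loose wooden rolling pin, 48 mm thick, 400 mm long, lying; leave it alone.
Mind the look-alikes: they are no part of the job. Leave any purple look-alike of the stop alone.

How it is judged:
By the outcome, as a careful person would: the job done as asked, in the order asked, and still so for the second after the job is handed in, with the robot touching nothing.
It also fails if it takes over 64 s, if anything falls off the work surface, if the arm or the gripper's body presses on something with over 40 N, if the wrist force passes 120 N, or if a joint passes its speed limit or range.

## Working session

There is one attempt and no reset: what is moved stays moved. The work goes in short steps, Python scripts to look and compute and a shell command to move; the robot and the scene stay as the last step left them, time stands still between calls to the robot, and variables do not carry over. Pictures are saved under pics/ and viewed, about 8 in all and at most 12, crops included, and the job is handed in when it is done.

```bash
mkdir -p pics; ls; python3 - <<'E'
from plant import manip, vision, spotter
import cv2, numpy as np
s=manip.observe(); print(s['time_s'],s['ee_pos'],s['tcp_rot'],s['opening'])
ims=[]
for n in ("scene","top"):
    f=vision.grab_frame(n); ims.append(f)
    cv2.imwrite(f"pics/{n}0.png",f["image"][:,:,::-1])
    print(n,f['fx'],f['fy'],f['cx'],f['cy'],np.round(f['pose'],4).tolist(),[k for k in f])
    for t in ("stop","stop_handle","plate","pan","block","bumper","fiddle","pin_a","slot_end"):
        try: print(t,[(np.round(r['xy']).tolist(),round(r['score'],2)) for r in spotter.recognise(t,f)][:4])
        except Exception as e: print(t,e)
print(manip.observe()['time_s'])
E
```

```text
pics
0.0 [267.31030508 673.5452794  301.86362663] [[-4.61675040e-04 -9.29498928e-01  3.68824525e-01]
 [-1.45530245e-03  3.68824798e-01  9.29497795e-01]
 [-9.99998834e-01 -1.07625303e-04 -1.52297927e-03]] 92.75583633580939
scene 523.8684534381376 523.8684534381376 315.83024951767015 241.47663344727553 [[-0.8909, -0.3642, 0.2713, 920.1151], [0.4539, -0.6953, 0.5573, 659.2265], [-0.0143, 0.6196, 0.7848, 980.7175], [0.0, 0.0, 0.0, 1.0]] ['image', 'fx', 'fy', 'cx', 'cy', 'pose', 'shot']
stop [([396.0, 304.0], 0.7), ([418.0, 361.0], 0.65), ([478.0, 388.0], 0.6), ([349.0, 349.0], 0.59)]
stop_handle [([480.0, 392.0], 0.97), ([351.0, 350.0], 0.95), ([395.0, 305.0], 0.85), ([418.0, 362.0], 0.77)]
plate [([404.0, 413.0], 0.74), ([314.0, 259.0], 0.69)]
pan [([292.0, 213.0], 0.84), ([319.0, 372.0], 0.41)]
block [([437.0, 351.0], 0.9)]
bumper [([267.0, 169.0], 0.53)]
fiddle [([264.0, 168.0], 0.69)]
pin_a [([439.0, 338.0], 0.6), ([461.0, 317.0], 0.55)]
slot_end [([314.0, 258.0], 0.73), ([292.0, 212.0], 0.39)]
top 445.4901239086991 445.4901239086991 323.77063522604715 241.69588836143893 [[0.001, 0.9885, -0.1509, 452.0166], [-0.9999, -0.0008, -0.0117, 7.5941], [-0.0117, 0.1509, 0.9885, 1109.7789], [0.0, 0.0, 0.0, 1.0]] ['image', 'fx', 'fy', 'cx', 'cy', 'pose', 'shot']
stop [([148.0, 298.0], 0.7), ([226.0, 228.0], 0.51), ([241.0, 284.0], 0.51)]
stop_handle [([186.0, 266.0], 0.73), ([242.0, 285.0], 0.6), ([148.0, 299.0], 0.5), ([226.0, 233.0], 0.48)]
plate [([449.0, 248.0], 0.26)]
pan [([387.0, 250.0], 0.68)]
block [([201.0, 300.0], 0.76)]
bumper [([450.0, 248.0], 0.65), ([200.0, 300.0], 0.36)]
fiddle [([454.0, 249.0], 0.86)]
pin_a [([198.0, 317.0], 0.51), ([192.0, 290.0], 0.46)]
slot_end [([328.0, 249.0], 0.57)]
1.0
```

View pics/top0.png

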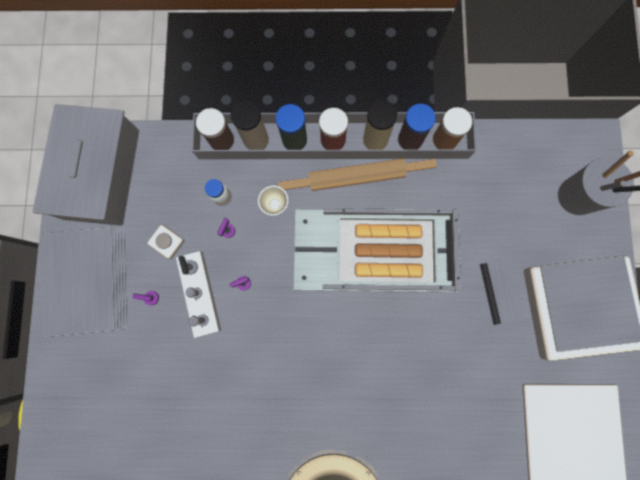

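View pics/scene0.png

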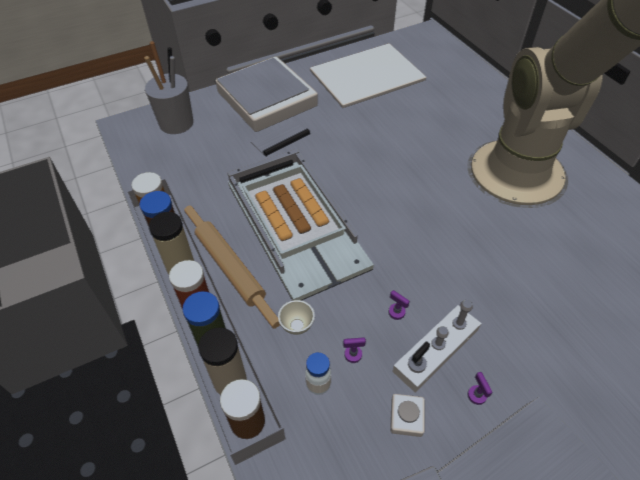

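The black-bar stop is in the block, at top ≈(185,265) and scene ≈(420,354). The three purple ones, at top (148,298), (241,284) and (226,229), are look-alikes. The plain grey pins are at (193,293) and (198,320). Next I'll get coarse positions and an enlarged crop, plus the wrist view.

```bash
cat > h.py <<'E'
import numpy as np, cv2
from plant import manip, vision, spotter
def P(f): return np.array(f['pose'])
def ray(f,u,v):
    d=P(f)[:3,:3]@np.array([(u-f['cx'])/f['fx'],-(v-f['cy'])/f['fy'],-1.]); return P(f)[:3,3],d
def onz(f,u,v,z):
    c,d=ray(f,u,v); return (c+d*(z-c[2])/d[2])
def proj(f,p):
    q=P(f)[:3,:3].T@(np.asarray(p,float)-P(f)[:3,3]); return np.array([f['cx']+f['fx']*q[0]/-q[2], f['cy']+f['fy']*q[1]/q[2]])
def tri(obs):
    A=np.zeros((3,3));b=np.zeros(3)
    for f,u,v in obs:
        c,d=ray(f,u,v);d=d/np.linalg.norm(d);M=np.eye(3)-np.outer(d,d);A+=M;b+=M@c
    return np.linalg.solve(A,b)
def save(f,name,box=None,k=1):
    im=f['image'][:,:,::-1]
    if box: x0,y0,x1,y1=box; im=im[y0:y1,x0:x1]
    cv2.imwrite('pics/'+name,cv2.resize(im,None,fx=k,fy=k,interpolation=cv2.INTER_CUBIC))
E
python3 - <<'E'
from h import *
t=vision.grab_frame('top');s=vision.grab_frame('scene');w=vision.grab_frame('wrist')
np.save('pics/w0.npy',w,allow_pickle=True)
print('handle tri',tri([(t,185,265),(s,421,352)]))
print('slot_end',onz(t,295,249,20),'fiddle',onz(t,455,250,40))
for c in [(295,210),(294,290),(455,210),(457,290)]: print(onz(t,*c,20))
for c in [(178,258),(203,252),(193,337),(217,331)]: print('blk',onz(t,*c,30))
print(np.round(P(w),3).tolist(),w['fx'],w['cx'],w['cy'])
a=cv2.resize(t['image'][240:345,170:310],(560,420),interpolation=cv2.INTER_CUBIC)[:,:400]
b=cv2.resize(w['image'],(400,300),interpolation=cv2.INTER_AREA)
im=np.zeros((420,800,3),np.uint8); im[:,:400]=a; im[:300,400:]=b
cv2.imwrite('pics/crop1.png',im[:,:,::-1])
E
```

```text
handle tri [553.9514316  344.40989752  77.52352279]
slot_end [600.22763952  91.53362044  20.        ] fiddle [ 594.83654718 -296.60794913   40.        ]
[698.76479544  92.59136949  20.        ]
[499.43257518  92.88999313  20.        ]
[ 698.10127227 -306.65476824   20.        ]
[ 499.61853326 -302.88859522   20.        ]
blk [576.81160226 377.15901861  30.        ]
blk [591.58444282 316.38552693  30.        ]
blk [387.4550587  331.70760985  30.        ]
blk [401.57245958 274.88953251  30.        ]
[[0.37, -0.895, -0.248, 199.296], [0.929, 0.356, 0.1, 700.893], [-0.001, -0.267, 0.964, 385.006], [0.0, 0.0, 0.0, 1.0]] 360.0413697151338 320.96984214953943 244.34030444045533
```

View pics/crop1.png

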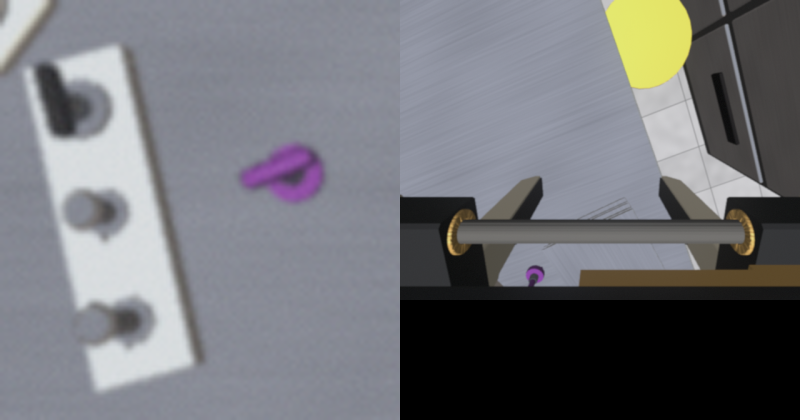

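The black-bar stop in the block is the target, confirmed in the crop at (58,100); the purple one and the plain pins are not. Moving above it, turned so the jaws go across the bar.

```bash
python3 -m handwheel '[[0.8,-0.92,-0.2,0,0,0.72,0.6],[0.8,-0.92,-0.2,0,0,0.72,0.6],[0.8,-0.92,-0.2,0,0,0.72,0.6],[0.8,-0.92,-0.2,0,0,0.72,0.6],[0.8,-0.92,-0.2,0,0,0.72,0.6],[0.8,-0.92,-0.2,0,0,0.72,0.6],[0.8,-0.92,-0.2,0,0,0.72,0.6],[0.8,-0.92,-0.2,0,0,0.72,0.6],[0.8,-0.92,-0.2,0,0,0.72,0.6],[0,0,0,0,0,0,0.6]]' 20
python3 - <<'E'
from h import *
s=manip.observe(); print(s['joints'],s['wrist_force'],s['tcp_rot'][:,2])
w=vision.grab_frame('wrist');save(w,'w1.png')
np.save('pics/w1.npy',w,allow_pickle=True)
p=s['ee_pos']; print(np.round(P(w),3).tolist())
for z in (30,84,95): print(z,proj(w,[554,344,z]))
print([(r['xy'],r['score']) for r in spotter.recognise('stop_handle',w)])
E
```

```text
time_s: 2.15
ee_pos: [560.8, 334.3, 229.4]
tcp_rot: [[0.001, -0.958, -0.288], [-0.005, -0.288, 0.958], [-1.0, 0.0, -0.005]]
wrist_force: [-0.6, -0.3, -0.7]
opening: 55.5
[-0.49656605  0.60080948 -0.19778921  1.8272989   0.17374928  0.73218183
  1.07241919] [-0.57909385 -0.25978967 -0.66784459] [-0.28791446  0.95764345 -0.00492879]
[[-0.287, -0.923, -0.257, 490.526], [0.958, -0.278, -0.071, 313.065], [-0.006, -0.266, 0.964, 311.716], [0.0, 0.0, 0.0, 1.0]]
30 [337.18093246 234.58250405]
84 [340.25521798 254.20964947]
95 [341.05401188 259.30938529]
[([491.2, 186.3], 0.7), ([193.3, 143.4], 0.68), ([209.5, 302.3], 0.63), ([340.1, 249.2], 0.6)]
```

View pics/w1.png

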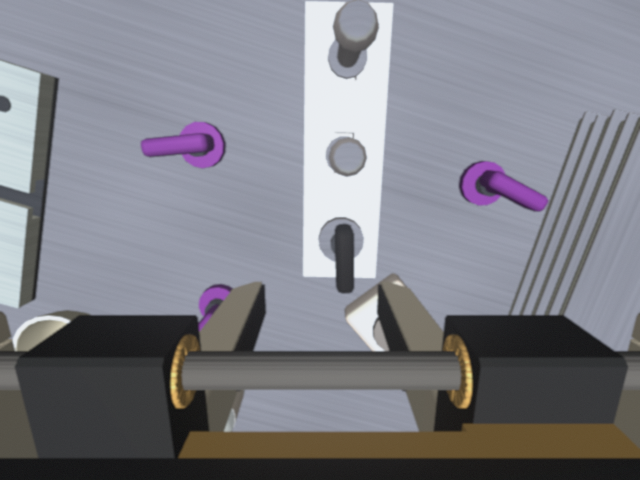

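Wrist view: the black bar is at (344,258), almost aligned with the tool's y. The grey pins are at (346,155) and (356,25), with purple look-alikes left and right. I'll fit the bar box to the dark silhouette.

```bash
cat >> h.py <<'E'
from scipy.optimize import minimize
def boxmask(f,c,yaw,dims):
    R=np.array([[np.cos(yaw),-np.sin(yaw)],[np.sin(yaw),np.cos(yaw)]])
    pts=[]
    for a in(-1,1):
        for b in(-1,1):
            xy=np.array(c[:2])+R@[a*dims[0]/2,b*dims[1]/2]
            for z in(c[2]-dims[2]/2,c[2]+dims[2]/2): pts.append(proj(f,[*xy,z]))
    h=cv2.convexHull(np.array(pts,np.float32))
    m=np.zeros((480,640),np.uint8); cv2.fillConvexPoly(m,np.round(h*16).astype(np.int32),255,cv2.LINE_AA,4); return m/255.
def fitbar(f,mask,x0,z):
    g=lambda p: np.abs(boxmask(f,[p[0],p[1],z],p[2]/50,(44,12,22))-mask).sum()
    x0=[x0[0],x0[1],x0[2]*50]
    r=minimize(g,x0,method='Nelder-Mead',options=dict(initial_simplex=np.array([x0]+[np.add(x0,d) for d in([6,0,0],[0,6,0],[0,0,5])]),xatol=.02,fatol=.1))
    return r.x[0],r.x[1],r.x[2]/50,r.fun,mask.sum()
E
python3 - <<'E'
from h import *
w=np.load('pics/w1.npy',allow_pickle=True).item()
g=w['image'].max(2).astype(float)
m=np.zeros((480,640));m[215:300,320:370]=(g[215:300,320:370]<75)
n,l,st,_=cv2.connectedComponentsWithStats(m.astype(np.uint8)); k=1+np.argmax(st[1:,4]); m=(l==k)*1.; print(st[k])
for z in (84,): print(fitbar(w,m,[554,344,.29],z))
E
```

```text
[ 335  225   18   67 1090]
(np.float64(555.3969132533159), np.float64(346.6956427518445), np.float64(0.39419769803875965), np.float64(431.6392156862745), np.float64(1090.0))
```

```bash
python3 - <<'E'
from h import *
w=np.load('pics/w1.npy',allow_pickle=True).item()
g=w['image'].max(2)
m=np.zeros((480,640));m[215:300,320:370]=(g[215:300,320:370]<75)
n,l,st,_=cv2.connectedComponentsWithStats(m.astype(np.uint8)); k=1+np.argmax(st[1:,4]); m=(l==k)*1.
print([ (r,np.flatnonzero(m[r])[[0,-1]].tolist()) for r in range(226,292,8)])
b=boxmask(w,[555,345,84],.3,(44,12,22)); print([ (r,np.flatnonzero(b[r]>.5)[[0,-1]].tolist()) for r in range(200,310,8) if (b[r]>.5).any()])
for x in(545,550,555,560): print(x,fitbar(w,m,[x,346,.29],84))
print(g[240,325:365],g[270,325:365])
E
```

```text
[(226, [338, 349]), (234, [335, 352]), (242, [335, 352]), (250, [335, 352]), (258, [336, 352]), (266, [337, 352]), (274, [337, 352]), (282, [337, 352]), (290, [339, 351])]
[(224, [332, 351]), (232, [332, 352]), (240, [332, 352]), (248, [332, 352]), (256, [332, 352]), (264, [332, 352]), (272, [332, 352]), (280, [332, 352]), (288, [332, 351])]
545 (np.float64(556.1402922158371), np.float64(347.0361895207711), np.float64(0.39559070282113606), np.float64(430.5294117647059), np.float64(1090.0))
550 (np.float64(554.156044105338), np.float64(346.2811980540781), np.float64(0.3960577919481206), np.float64(435.4901960784314), np.float64(1090.0))
555 (np.float64(557.2870260153413), np.float64(347.5628911977603), np.float64(0.3967117455711754), np.float64(426.47843137254904), np.float64(1090.0))
560 (np.float64(556.7871518339043), np.float64(347.2265511392575), np.float64(0.3924925170038175), np.float64(428.3529411764706), np.float64(1090.0))
[165 165 164 163 155 129 100  90  92  80  67  60  61  63  65  67  68  69
  69  66  64  66  66  64  65  63  61  64  90 130 157 164 165 166 164 164
 165 176 206 231] [241 241 241 241 241 241 240 241 241 235 194 118  63  56  57  59  60  63
  61  62  61  61  62  59  60  59  57  64 121 198 236 241 241 241 241 241
 241 241 241 241]
```

```bash
python3 -m handwheel '[[-0.08,0.15,-0.3,0,0,0.15,0.6],[-0.08,0.15,-0.4,0,0,0.15,0.6],[0,0,-0.4,0,0,0,0.5],[0,0,-0.4,0,0,0,0.5],[0,0,-0.4,0,0,0,0.5],[0,0,0,0,0,0,0.5]]' 20
python3 - <<'E'
from h import *
w=vision.grab_frame('wrist');save(w,'w2.png',(160,180,480,420),2)
E
```

```text
time_s: 2.85
ee_pos: [548.0, 354.0, 151.7]
tcp_rot: [[-0.003, -0.945, -0.326], [-0.003, -0.326, 0.945], [-1.0, 0.004, -0.002]]
wrist_force: [-0.3, -0.7, -0.1]
opening: 46.7
```

View pics/w2.png

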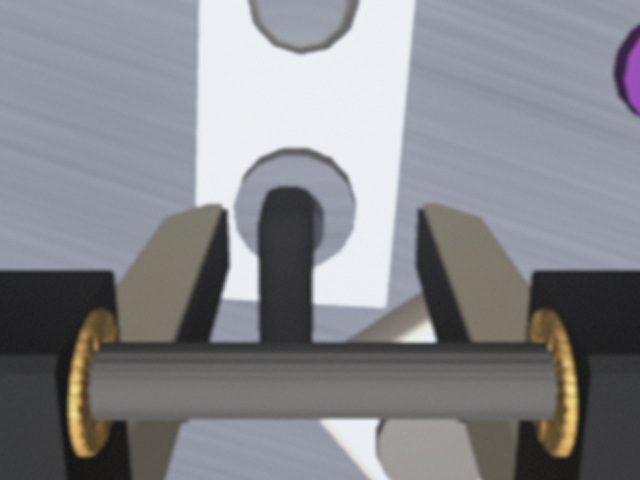

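The bar sits about 8 mm to the left (tool −z) of the jaw centre, at column 286 against 323 in the crop, and is well aligned. I'll correct that and close.

```bash
python3 -m handwheel '[[0.155,-0.16,0.03,0,0,0,0.5],[0,0,0,0,0,0,0.5],[0,0,0,0,0,0,0.3],[0,0,0,0,0,0,0.2],[0,0,0,0,0,0,0],[0,0,0,0,0,0,0],[0,0,0,0,0,0,0],[0,0,0,0,0,0,0]]' 25
```

```text
time_s: 3.7
ee_pos: [555.2, 348.3, 155.9]
tcp_rot: [[0.0, -0.945, -0.326], [-0.0, -0.326, 0.945], [-1.0, -0.0, -0.0]]
wrist_force: [-0.0, 0.1, -0.0]
opening: 11.9
```

```bash
python3 -m handwheel '[[0,0,0.5,0,0,0,0],[0,0,1,0,0,0,0],[0,0,1,0,0,0,0],[0.14,-0.9,0,0,0,-1,0],[0.14,-0.9,0,0,0,-1,0],[0.14,-0.9,0,0,0,-1,0],[0.14,-0.9,0,0,0,-1,0],[0.14,-0.9,0,0,0,-1,0],[0.14,-0.9,0,0,0,-1,0],[0.14,-0.9,0,0,0,-1,0]]' 25
python3 -m handwheel '[[0.14,-0.7,0,0,0,-1,0],[0,0,0,0,0,-1,0],[0,0,0,0,0,-1,0],[0,0,0,0,0,-1,0],[0,0,-0.2,0,0,-1,0],[0,0,-0.2,0,0,-1,0],[0,0,-0.2,0,0,-1,0],[0,0,-0.2,0,0,-1,0],[0,0,-0.2,0,0,-1,0],[0,0,0,0,0,-1,0]]' 25
python3 -m handwheel '[[0,0,0,0,0,-1,0],[0,0,0,0,0,-0.17,0],[0,0,0,0,0,0,0],[0,0,0,0,0,0,0]]' 25
python3 - <<'E'
from h import *
s=manip.observe(); print(s['joints'],s['time_s'])
w=vision.grab_frame('wrist');save(w,'w3.png')
np.save('pics/w3.npy',w,allow_pickle=True)
print(np.round(P(w),3).tolist())
E
```

```text
time_s: 4.7
ee_pos: [594.3, 94.8, 255.7]
tcp_rot: [[-0.0, -0.919, 0.394], [-0.0, 0.394, 0.919], [-1.0, 0.0, -0.0]]
wrist_force: [-0.4, 0.5, -1.9]
opening: 11.5
time_s: 5.7
ee_pos: [599.3, 68.4, 214.6]
tcp_rot: [[-0.002, -0.119, 0.993], [-0.0, 0.993, 0.119], [-1.0, -0.0, -0.002]]
wrist_force: [-0.3, 0.7, -1.8]
opening: 11.3
time_s: 6.1
ee_pos: [600.0, 68.4, 215.9]
tcp_rot: [[-0.0, -0.003, 1.0], [-0.0, 1.0, 0.003], [-1.0, -0.0, -0.0]]
wrist_force: [-0.2, 0.1, -2.5]
opening: 11.5
[-0.40523314  0.57901019  0.29485107  1.9737344  -0.27444985  0.62702051
  0.07060417] 6.1
[[1.0, -0.002, -0.0, 600.434], [0.002, 0.963, 0.268, 142.11], [-0.0, -0.268, 0.963, 298.171], [0.0, 0.0, 0.0, 1.0]]
```

View pics/w3.png

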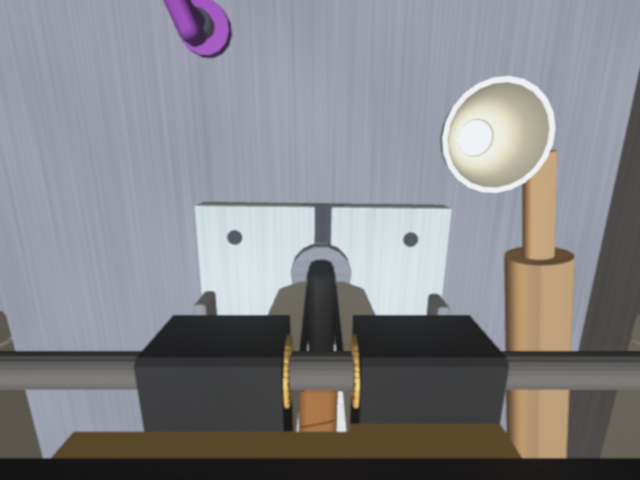

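Wrist view: the slot mouth runs at columns ~315–330 (rows 207–245), the plate's end edge is at row ~206 (columns 197–450), and the collar is at ~(321,265). Now measuring these to subpixel.

```bash
python3 - <<'E'
from h import *
w=np.load('pics/w3.npy',allow_pickle=True).item()
g=w['image'].astype(float).mean(2)
def cross(row,a,b,th):  # first falling & last rising crossing
    v=row[a:b]; lo=np.flatnonzero(v<th); i,j=lo[0],lo[-1]
    l=a+i-1+(v[i-1]-th)/(v[i-1]-v[i]); r=a+j+(th-v[j])/(v[j+1]-v[j]); return l,r
for r in range(210,244,5):
    l,rr=cross(g[r],305,345,140); p=onz(w,(l+rr)/2,r,20); q=onz(w,l,r,20),onz(w,rr,r,20)
    print(r,round(l,2),round(rr,2),p.round(2),'width',round(q[1][0]-q[0][0],2))
e=[]
for c in list(range(205,310,15))+list(range(335,445,15)):
    col=g[195:225,c]; d=np.diff(col); i=np.argmax(d); e.append((c,195+i+.5))
e=np.array(e); k=np.polyfit(e[:,0],e[:,1],1); print('edge slope',k, onz(w,205,np.polyval(k,205),20),onz(w,440,np.polyval(k,440),20))
for r in range(250,300,6): print(r,g[r,284:360:2].astype(int).tolist())
E
```

```text
210 314.66 330.56 [601.73  92.63  20.  ] width 12.42
215 314.68 330.47 [601.71  88.66  20.  ] width 12.38
220 314.66 330.46 [601.71  84.67  20.  ] width 12.43
225 314.67 330.22 [601.63  80.64  20.  ] width 12.28
230 314.67 330.21 [601.64  76.59  20.  ] width 12.32
235 314.61 330.07 [601.57  72.5   20.  ] width 12.31
240 314.46 330.0 [601.5   68.38  20.  ] width 12.42
edge slope [1.29729730e-02 2.02505405e+02] [510.17099686  96.28313539  20.        ] [693.30175336  94.18510708  20.        ]
250 [224, 223, 223, 223, 219, 222, 222, 218, 180, 111, 103, 127, 146, 159, 162, 162, 161, 162, 162, 162, 162, 162, 163, 160, 155, 136, 109, 95, 146, 212, 224, 224, 220, 218, 220, 222, 223, 224]
256 [224, 224, 223, 224, 220, 197, 121, 123, 158, 165, 165, 164, 163, 164, 163, 164, 164, 165, 163, 164, 165, 164, 164, 165, 165, 165, 165, 165, 164, 146, 110, 173, 219, 218, 222, 223, 224, 225]
262 [224, 224, 224, 224, 197, 151, 158, 159, 159, 159, 159, 159, 159, 131, 76, 52, 48, 46, 46, 45, 47, 48, 57, 90, 141, 161, 161, 160, 162, 162, 161, 157, 171, 216, 222, 223, 226, 225]
268 [223, 225, 224, 214, 162, 1
[... 346 characters left out ...]
, 225, 219, 170, 157, 158, 155, 152, 152, 147, 107, 57, 51, 53, 60, 61, 62, 60, 58, 56, 54, 54, 51, 47, 63, 130, 154, 155, 153, 156, 159, 161, 195, 222, 224, 227, 224]
286 [185, 157, 125, 109, 104, 103, 105, 104, 104, 104, 101, 72, 44, 52, 53, 59, 61, 62, 61, 58, 56, 56, 52, 49, 46, 44, 76, 102, 101, 105, 104, 104, 103, 103, 108, 127, 156, 189]
292 [106, 105, 105, 105, 105, 103, 104, 103, 104, 104, 97, 58, 43, 49, 52, 56, 61, 61, 58, 57, 54, 53, 52, 48, 44, 40, 59, 98, 103, 104, 103, 102, 102, 104, 103, 104, 102, 105]
298 [103, 105, 104, 105, 104, 104, 102, 102, 102, 103, 83, 45, 43, 46, 50, 54, 59, 58, 58, 55, 53, 52, 51, 47, 44, 39, 44, 86, 101, 102, 102, 102, 103, 103, 102, 103, 103, 102]
```

Slot at x≈601.5 with yaw ≈−0.011 rad, and the stop's axis at ≈600.3. I'll correct that, move behind the pan, and descend to just above the plate.

```bash
python3 -m handwheel '[[0.025,-0.45,0,0,0,-0.13,0],[0,0,-0.35,0,0,0,0],[0,0,-0.4,0,0,0,0],[0,0,-0.4,0,0,0,0],[0,0,-0.25,0,0,0,0],[0,0,0,0,0,0,0],[0,0,0,0,0,0,0]]' 25
python3 -m handwheel '[[0,0,-0.05,0,0,0,0],[0,0,-0.05,0,0,0,0],[0,0,0,0,0,0,0],[0,0,0,0,0,0,0]]' 25
python3 - <<'E'
from h import *
w=vision.grab_frame('wrist');save(w,'w4.png',(200,150,440,330),3)
np.save('pics/w4.npy',w,allow_pickle=True)
s=manip.observe();print(s['ee_pos'],s['wrist_force'])
E
```

```text
time_s: 6.85
ee_pos: [601.1, 50.0, 159.7]
tcp_rot: [[-0.0, 0.014, 1.0], [-0.0, 1.0, -0.014], [-1.0, -0.0, -0.0]]
wrist_force: [0.3, 0.9, -1.7]
opening: 11.8
time_s: 7.25
ee_pos: [601.1, 50.3, 156.2]
tcp_rot: [[0.0, 0.013, 1.0], [0.0, 1.0, -0.013], [-1.0, 0.0, 0.0]]
wrist_force: [-0.8, 0.1, -2.6]
opening: 12.2
[601.09759078  50.33985254 156.13321308] [-0.68368118  1.06154105 -2.24785703]
```

View pics/w4.png

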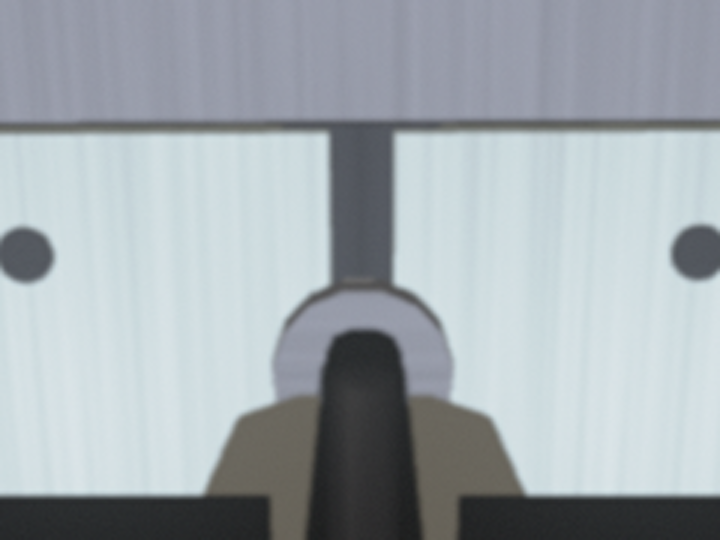

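The slot centre is at column 362 and the collar centre at 363 in the crop, so they're aligned within about 0.3 mm. Descending in small steps.

```bash
python3 -m handwheel '[[0,0,-0.05,0,0,0,0],[0,0,-0.05,0,0,0,0],[0,0,0,0,0,0,0],[0,0,0,0,0,0,0]]' 25
python3 -m handwheel '[[0,0,-0.05,0,0,0,0],[0,0,0,0,0,0,0],[0,0,0,0,0,0,0]]' 25
python3 -m handwheel '[[0,0,-0.05,0,0,0,0],[0,0,0,0,0,0,0],[0,0,0,0,0,0,0]]' 25
```

```text
time_s: 7.7
ee_pos: [601.0, 50.3, 151.8]
tcp_rot: [[-0.0, 0.013, 1.0], [-0.0, 1.0, -0.013], [-1.0, -0.0, -0.0]]
wrist_force: [0.0, 0.5, -3.3]
opening: 11.7
time_s: 8.0
ee_pos: [601.0, 50.2, 149.8]
tcp_rot: [[-0.0, 0.013, 1.0], [-0.0, 1.0, -0.013], [-1.0, -0.0, -0.0]]
wrist_force: [-0.0, 0.6, -1.6]
opening: 12.2
time_s: 8.3
ee_pos: [601.0, 50.3, 147.9]
tcp_rot: [[-0.0, 0.013, 1.0], [-0.0, 1.0, -0.013], [-1.0, -0.0, -0.0]]
wrist_force: [-0.3, 1.1, -2.4]
opening: 11.9
```

```bash
for i in 1 ; do python3 -m handwheel '[[0,0,-0.025,0,0,0,0],[0,0,0,0,0,0,0],[0,0,0,0,0,0,0]]' 25; done
python3 -m handwheel '[[0,0,-0.025,0,0,0,0],[0,0,0,0,0,0,0],[0,0,0,0,0,0,0]]' 25
python3 -m handwheel '[[0,0,-0.02,0,0,0,0],[0,0,0,0,0,0,0],[0,0,0,0,0,0,0]]' 25
```

```text
time_s: 8.6
ee_pos: [601.0, 50.3, 146.9]
tcp_rot: [[-0.0, 0.013, 1.0], [-0.0, 1.0, -0.013], [-1.0, -0.0, -0.0]]
wrist_force: [-0.7, 0.3, -3.3]
opening: 11.9
time_s: 8.9
ee_pos: [601.1, 50.3, 145.9]
tcp_rot: [[0.0, 0.013, 1.0], [-0.0, 1.0, -0.013], [-1.0, -0.0, 0.0]]
wrist_force: [-0.5, 0.1, -1.1]
opening: 11.6
time_s: 9.2
ee_pos: [601.1, 50.2, 145.4]
tcp_rot: [[0.0, 0.013, 1.0], [0.0, 1.0, -0.013], [-1.0, 0.0, 0.0]]
wrist_force: [-1.6, -0.4, 4.5]
opening: 12.0
```

Collar contact came at TCP z≈145.8, against 146 predicted for a fully dropped head, so the head is in. I'll lift 0.8 mm, grip harder and slide towards the pan.

```bash
python3 -m handwheel '[[0,0,0.02,0,0,0,0],[0,0,0,0,0,0,0],[0,-0.2,0,0,0,0,0],[-0.005,-0.2,0,0,0,0,0],[0,-0.2,0,0,0,0,0],[-0.005,-0.2,0,0,0,0,0],[0,0,0,0,0,0,0],[0,0,0,0,0,0,0]]' 50
python3 - <<'E'
from h import *
t=vision.grab_frame('top');s=vision.grab_frame('scene')
np.save('pics/t5.npy',t,allow_pickle=True)
a=cv2.resize(t['image'][200:300,285:465],(720,400),interpolation=cv2.INTER_CUBIC)
cv2.imwrite('pics/c5.png',a[:,:,::-1])
b=s['image'][150:320,210:400]; cv2.imwrite('pics/s5.png',cv2.resize(b,None,fx=4,fy=3.5)[:,:,::-1])
for y in (92,50,0,-50): print(y,proj(t,[601,y,20]).round(1))
E
```

```text
time_s: 10.0
ee_pos: [600.6, 17.0, 145.9]
tcp_rot: [[-0.0, 0.015, 1.0], [-0.001, 1.0, -0.015], [-1.0, -0.001, -0.0]]
wrist_force: [-0.3, -2.1, 0.2]
opening: 11.8
92 [294.8 248.7]
50 [311.8 248.7]
0 [332.1 248.7]
-50 [352.3 248.7]
```

View pics/c5.png

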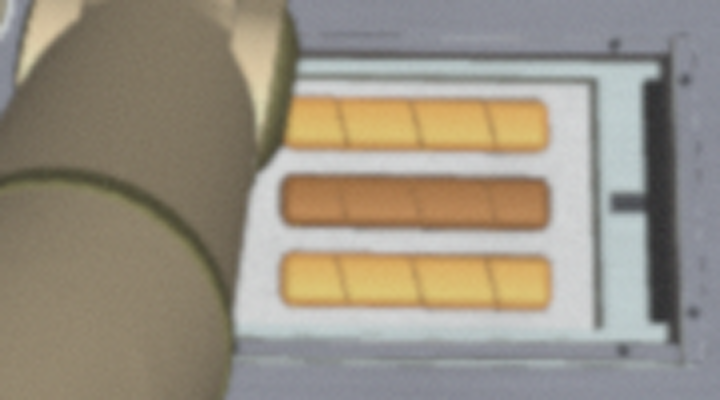

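Top view: the pan's front rim is at crop column 597 (434 px), the bumper face at ~648 (447 px). I'll work out the remaining travel.

```bash
python3 - <<'E'
from h import *
t=np.load('pics/t5.npy',allow_pickle=True).item()
g=t['image'].astype(int).mean(2)
for r in (228,235,262,270): print(r,g[r,425:460].astype(int).tolist())
print(onz(t,434.2,250,45),onz(t,447,250,38),onz(t,447,250,20), onz(t,454,250,55))
E
python3 -m handwheel '[[-0.002,-0.1,0,0,0,0,0],[-0.002,-0.1,0,0,0,0,0],[-0.002,-0.1,0,0,0,0,0],[0,-0.1,0,0,0,0,0],[0,0,0,0,0,0,0]]' 50
python3 -m handwheel '[[-0.002,-0.1,0,0,0,0,0],[-0.002,-0.1,0,0,0,0,0],[-0.002,-0.1,0,0,0,0,0],[0,-0.1,0,0,0,0,0],[0,0,0,0,0,0,0]]' 50
```

```text
228 [207, 208, 210, 210, 209, 209, 197, 155, 123, 153, 184, 194, 201, 201, 199, 201, 201, 199, 199, 186, 136, 79, 53, 51, 54, 54, 63, 84, 111, 131, 141, 142, 142, 147, 148]
235 [206, 208, 209, 207, 207, 207, 196, 160, 125, 138, 178, 194, 197, 196, 198, 196, 196, 196, 197, 189, 147, 89, 60, 51, 53, 56, 59, 71, 95, 126, 139, 142, 141, 138, 131]
262 [207, 210, 208, 208, 207, 206, 205, 194, 147, 119, 162, 186, 194, 197, 196, 196, 197, 197, 196, 196, 184, 136, 80, 55, 53, 52, 55, 63, 71, 102, 131, 141, 145, 144, 145]
270 [207, 207, 207, 209, 208, 207, 204, 192, 145, 114, 147, 179, 193, 198, 198, 197, 199, 197, 198, 196, 185, 144, 89, 58, 53, 51, 51, 56, 67, 89, 124, 141, 144, 145, 146]
[ 594.19800484 -245.34968638   45.        ] [ 595.11477057 -277.88928783   38.        ] [ 597.51803388 -282.68384154   20.        ] [ 592.83536411 -289.97030803   55.        ]
time_s: 10.6
ee_pos: [600.4, 1.8, 145.9]
tcp_rot: [[-0.0, 0.014, 1.0], [-0.0, 1.0, -0.014], [-1.0, -0.0, -0.0]]
wrist_force: [0.2, 1.3, -0.1]
opening: 11.6
time_s: 11.1
ee_pos: [600.1, -14.9, 145.9]
tcp_rot: [[0.0, 0.014, 1.0], [-0.001, 1.0, -0.014], [-1.0, -0.001, 0.0]]
wrist_force: [-0.7, 0.8, 1.4]
opening: 11.6
```

```bash
python3 - <<'E'
from h import *
t=vision.grab_frame('top');g=t['image'].astype(int).mean(2)
for r in (228,262): print(r,g[r,425:460].astype(int).tolist())
w=vision.grab_frame('wrist');save(w,'w6.png',(160,180,480,420),2)
F=[]
for i in range(4): vision.grab_frame('top'); s=manip.observe(); F.append(s['wrist_force'])
print(np.mean(F,0),np.std(F,0),s['wrist_torque'])
E
```

```text
228 [161, 162, 159, 156, 152, 162, 191, 203, 206, 210, 207, 208, 208, 206, 200, 164, 118, 128, 167, 181, 133, 77, 55, 50, 54, 57, 63, 80, 112, 133, 141, 143, 140, 147, 145]
262 [197, 198, 194, 197, 197, 202, 204, 206, 207, 208, 207, 206, 207, 209, 205, 192, 151, 114, 130, 168, 176, 133, 80, 55, 54, 52, 52, 60, 74, 103, 129, 141, 144, 142, 145]
[-0.33202866 -1.68503967  0.17838484] [0.67900447 0.60221232 0.39125176] [-0.40896982  0.09840385 -0.05287877]
```

View pics/w6.png

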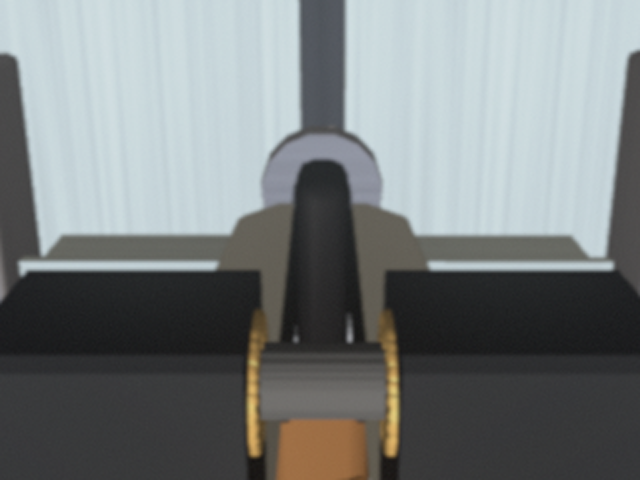

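The pan is already moving; its rim edge went from px 433 to 441, ≈19 mm. About 13–18 mm remain to the bumper, so small steps while watching Fy.

```bash
cat > f.py <<'E'
from h import *
F=[];Y=[]
for i in range(4): vision.grab_frame('top'); s=manip.observe(); F.append(s['wrist_force']);Y.append(s['ee_pos'])
print('t',round(s['time_s'],2),'pos',np.mean(Y,0).round(2),'F',np.mean(F,0).round(2))
E
python3 -m handwheel '[[-0.002,-0.05,0,0,0,0,0],[0,-0.05,0,0,0,0,0],[-0.002,-0.05,0,0,0,0,0],[0,-0.05,0,0,0,0,0],[0,0,0,0,0,0,0]]' 50|sed -n 2p\;4p; python3 f.py
python3 -m handwheel '[[-0.002,-0.05,0,0,0,0,0],[0,0,0,0,0,0,0]]' 50|sed -n 2p\;4p; python3 f.py
python3 -m handwheel '[[0,-0.05,0,0,0,0,0],[0,0,0,0,0,0,0]]' 50|sed -n 2p\;4p; python3 f.py
```

```text
ee_pos: [600.0, -22.0, 145.9]
wrist_force: [0.7, 2.2, -0.2]
t 12.1 pos [599.99 -21.94 145.91] F [0.14 2.38 0.33]
ee_pos: [599.9, -23.6, 145.9]
wrist_force: [0.1, 3.4, -0.3]
t 12.5 pos [599.91 -23.57 145.92] F [0.04 3.58 0.4 ]
ee_pos: [599.8, -24.8, 145.9]
wrist_force: [-1.3, 6.1, 1.5]
t 12.9 pos [599.81 -24.76 145.94] F [-0.18  6.28  1.3 ]
```

```bash
python3 -m handwheel '[[0,-0.025,0,0,0,0,0],[0,0,0,0,0,0,0]]' 50|sed -n 2p\;4p; python3 f.py
python3 -m handwheel '[[0,-0.025,0,0,0,0,0],[0,0,0,0,0,0,0]]' 50|sed -n 2p\;4p; python3 f.py
python3 - <<'E'
from h import *
t=vision.grab_frame('top');g=t['image'].astype(int).mean(2)
a=cv2.resize(t['image'][205:295,395:465],None,fx=6,fy=6,interpolation=cv2.INTER_CUBIC)
w=vision.grab_frame('wrist')
b=cv2.resize(w['image'][180:370,230:410],(378,399),interpolation=cv2.INTER_CUBIC)
im=np.zeros((540,800,3),np.uint8);im[:,:420]=a;im[:399,422:]=b
cv2.imwrite('pics/c7.png',im[:,:,::-1])
for r in (228,262): print(r,g[r,425:460].astype(int).tolist())
E
```

```text
ee_pos: [599.8, -25.1, 146.0]
wrist_force: [-1.1, 8.5, 1.1]
t 13.3 pos [599.77 -25.13 145.94] F [-1.08  7.87  2.25]
ee_pos: [599.7, -25.6, 146.0]
wrist_force: [-0.7, 10.0, 2.9]
t 13.7 pos [599.74 -25.62 145.99] F [-0.78 10.19  2.39]
228 [161, 160, 161, 161, 160, 160, 160, 155, 157, 176, 196, 204, 205, 206, 204, 208, 206, 207, 196, 154, 115, 125, 170, 178, 133, 84, 64, 77, 111, 130, 137, 140, 142, 146, 146]
262 [195, 196, 195, 195, 195, 197, 196, 197, 199, 200, 203, 203, 206, 207, 206, 206, 205, 204, 203, 193, 152, 112, 131, 171, 169, 127, 74, 61, 73, 100, 128, 138, 144, 142, 141]
```

View pics/c7.png

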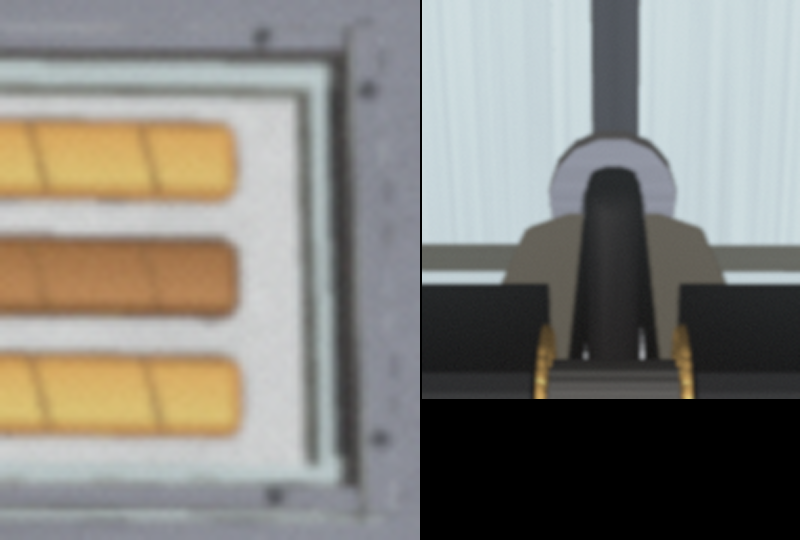

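The pan is against the bumper. Fy rose from ~2.5–3.5 N while sliding to 10.2 N, so about 1.7 mm of compression. Before turning I need the stop axis's offset from the TCP, so that I turn about the stop.

```bash
python3 - <<'E'
from h import *
for n,tz,ty in (('w3',215.9,68.4),('w4',156.15,50.3)):
    w=np.load(f'pics/{n}.npy',allow_pickle=True).item()
    im=w['image'].astype(float).mean(2)
    print(n,P(w)[:3,3]-[600 if n=='w3' else 601.1,ty,tz])
    # collar side edges: widest row; bar upper end row
    print('col321',[(r,int(im[r,318:326].mean())) for r in range(236,268)])
    zt=tz-65-7-54+10
    m=[]
    for r in range(255,285):
        row=im[r]; 
        a=[c for c in range(280,321) if row[c]>195]; b=[c for c in range(322,365) if row[c]>195]
        if a and b: m.append((r,a[-1],b[0]))
    print(m)
    c=np.array([ty]); 
    for y in (-6,-4,-2,0,2,4,6):
        th=np.linspace(0,2*np.pi,73); x0=601
        q=np.array([proj(w,[x0+18*np.cos(t),ty+y+18*np.sin(t),z]) for z in (zt,zt-10) for t in th])
        e=np.array([proj(w,[x0+s*6,ty+y+22,zz]) for s in(-1,1) for zz in(tz-72+11,tz-72-11)])
        print(y,'top rows',q[:73,1].min().round(1),q[73:,1].min().round(1),'widest row',q[np.argmin(q[:73,0]),1].round(1),q[:73,0].min().round(1),q[:73,0].max().round(1),'barend',e[:,1].round(1))
E
```

```text
w3 [ 0.43408538 73.71046804 82.27126728]
col321 [(236, 92), (237, 92), (238, 92), (239, 92), (240, 91), (241, 94), (242, 102), (243, 106), (244, 95), (245, 89), (246, 106), (247, 134), (248, 154), (249, 160), (250, 162), (251, 163), (252, 163), (253, 164), (254, 163), (255, 163), (256, 164), (257, 164), (258, 153), (259, 123), (260, 79), (261, 50), (262, 46), (263, 47), (264, 47), (265, 47), (266, 47), (267, 46)]
[(255, 294, 346), (256, 294, 347), (257, 293, 348), (258, 293, 348), (259, 292, 349), (260, 292, 349), (261, 292, 349), (262, 292, 349), (263, 291, 350), (264, 291, 350), (265, 291, 350), (266, 291, 351), (267, 290, 351), (268, 290, 351), (269, 290, 351), (270, 290, 351), (271, 289, 351), (272, 290, 351), (273, 290, 351), (274, 290, 351), (275, 290, 351), (276, 290, 351), (277, 290, 351), (278, 290, 351), (279, 291, 351), (280, 291, 350), (281, 291, 350), (282, 291, 351), (283, 290, 351), (284, 289, 353)]
-6 top rows 255.4 250.4 widest row 284.5 291.3 352.3 barend [284.7 267.7 284.8 267.7]
-4 top rows 252.0 247.2 widest row 281.3 291.2 352.4 barend [280.3 263.8 280.4 263.8]

[... 1249 characters left out ...]
 (279, 290, 351), (280, 290, 351), (281, 290, 350), (282, 290, 351), (283, 290, 351), (284, 288, 354)]
-6 top rows 255.5 250.6 widest row 285.1 289.4 350.4 barend [285.2 268.1 284.8 267.7]
-4 top rows 252.2 247.4 widest row 281.9 289.3 350.4 barend [280.8 264.2 280.4 263.8]
-2 top rows 248.9 244.2 widest row 278.7 289.1 350.5 barend [276.3 260.2 276.  259.9]
0 top rows 245.5 241.0 widest row 275.5 289.0 350.5 barend [271.9 256.3 271.5 255.9]
2 top rows 242.1 237.8 widest row 272.3 288.9 350.5 barend [267.4 252.3 267.  251.9]
4 top rows 238.7 234.5 widest row 269.1 288.8 350.5 barend [262.9 248.3 262.5 247.9]
6 top rows 235.3 231.2 widest row 265.8 288.6 350.6 barend [258.3 244.2 257.9 243.9]
```

The axis offset is ≈0 (−0.5 ± 1 mm), so turning about the TCP is fine. Pressing down about 5 mm.

```bash
python3 -m handwheel '[[0,0,-0.05,0,0,0,0],[0,0,-0.05,0,0,0,0],[0,0,-0.03,0,0,0,0],[0,0,0,0,0,0,0],[0,0,0,0,0,0,0]]' 50; python3 f.py
```

```text
time_s: 14.3
ee_pos: [599.7, -25.5, 141.5]
tcp_rot: [[-0.001, 0.012, 1.0], [0.003, 1.0, -0.012], [-1.0, 0.003, -0.001]]
wrist_force: [-2.7, 10.6, 12.1]
opening: 11.2
t 14.5 pos [599.73 -25.54 141.55] F [-3.29 10.68 12.05]
```

Pressed ≈4.4 mm (net 14.5 N), past the 3 mm release. Starting the turn.

```bash
python3 -m handwheel '[[0,0,0,0,0,0.5,0],[0,0,0,0,0,0.5,0],[0,0,0,0,0,1,0],[0,0,0,0,0,1,0],[0,0,0,0,0,0,0]]' 50; python3 f.py; python3 -c "
from h import *
print(manip.observe()['wrist_torque'])"
```

```text
time_s: 15.0
ee_pos: [598.9, -25.8, 141.4]
tcp_rot: [[-0.002, -0.301, 0.954], [0.003, 0.954, 0.301], [-1.0, 0.003, -0.001]]
wrist_force: [-4.7, 9.7, 12.6]
opening: 11.7
t 15.2 pos [598.92 -25.85 141.39] F [-5.22  9.87 12.16]
[ 2.50514875  1.31350524 -0.01596425]
```

```bash
python3 -m handwheel '[[-0.01,0,0,0,0,1,0],[-0.01,0,0,0,0,1,0],[0,0,0,0,0,1,0],[0,0,0,0,0,1,0],[0,0,0,0,0,1,0],[0,0,0,0,0,1,0],[0,0,0,0,0,0,0]]' 50; python3 f.py
python3 -m handwheel '[[0,0,0,0,0,1,0],[0,0,0,0,0,1,0],[0,0,0,0,0,1,0],[0,0,0,0,0,1,0],[0,0,0,0,0,1,0],[0,0,0,0,0,1,0],[0,0,0,0,0,0,0],[0,0,0,0,0,0,0]]' 50; python3 f.py
```

```text
time_s: 15.9
ee_pos: [598.5, -25.1, 141.5]
tcp_rot: [[-0.001, -0.804, 0.594], [0.003, 0.594, 0.804], [-1.0, 0.002, 0.002]]
wrist_force: [-4.6, 12.6, 12.3]
opening: 11.8
t 16.1 pos [598.52 -25.13 141.48] F [-4.88 11.67 12.25]
time_s: 16.9
ee_pos: [598.5, -24.8, 141.4]
tcp_rot: [[-0.0, -1.0, 0.011], [0.003, 0.011, 1.0], [-1.0, 0.0, 0.003]]
wrist_force: [-6.3, 12.6, 11.8]
opening: 11.9
t 17.1 pos [598.46 -24.81 141.44] F [-5.74 12.96 12.27]
```

Square across now. Fx −5.7 shows the spindle leaning on a lip, and Fy rose to 13 N. I'll ease both before letting it up.

```bash
python3 -m handwheel '[[-0.03,0,0,0,0,0,0],[0,0.02,0,0,0,0,0],[0,0,0,0,0,0,0],[0,0,0,0,0,0,0]]' 50 | sed -n 2p; python3 f.py
python3 - <<'E'
from h import *
t=vision.grab_frame('top');g=t['image'].astype(int).mean(2)
for r in (228,262): print(r,g[r,425:460].astype(int).tolist())
E
```

```text
ee_pos: [598.1, -24.6, 141.6]
t 17.7 pos [598.12 -24.63 141.62] F [-3.79  9.96 11.88]
228 [166, 165, 166, 163, 165, 164, 165, 163, 154, 161, 190, 206, 210, 209, 210, 211, 211, 209, 209, 195, 148, 118, 151, 178, 162, 113, 70, 79, 112, 134, 141, 143, 143, 150, 148]
262 [111, 110, 111, 108, 109, 107, 108, 110, 122, 157, 190, 206, 208, 211, 207, 209, 208, 205, 202, 178, 129, 109, 150, 173, 159, 107, 66, 60, 75, 103, 131, 143, 145, 143, 144]
```

The top view suggests the turning collar dragged the pan slightly askew (~0.02 rad). I'll ease back a few mm while still pressed, crosswise and free to slide, and push again so the pan squares itself on the bumper, watching Fy.

```bash
cat > l.py <<'E'
from h import *
t=vision.grab_frame('top');g=t['image'].astype(float).mean(2)
for r0 in (224,262): 
    v=g[r0:r0+9,440:456].mean(0); i=2+np.argmin(v[2:9]); a,b,c=v[i-1:i+2]; print(r0,'line',round(440+i+.5*(a-c)/(a-2*b+c),2),v.astype(int).tolist())
E
python3 -m handwheel '[[0,0.05,0,0,0,0,0],[0,0.05,0,0,0,0,0],[0,0.05,0,0,0,0,0],[0,0,0,0,0,0,0]]' 50 | sed -n 2p; python3 f.py; python3 l.py
python3 -m handwheel '[[0,0.03,0,0,0,0,0],[0,0.03,0,0,0,0,0],[0,0,0,0,0,0,0]]' 50 | sed -n 2p; python3 f.py; python3 l.py
```

```text
ee_pos: [598.2, -22.1, 141.7]
t 18.35 pos [598.15 -22.16 141.65] F [-2.5   0.19 11.47]
224 line 445.28 [211, 210, 209, 199, 156, 113, 126, 172, 181, 137, 83, 63, 79, 112, 133, 142]
262 line 445.12 [208, 207, 208, 194, 146, 108, 131, 170, 175, 128, 72, 53, 57, 70, 94, 127]
ee_pos: [598.2, -21.1, 141.6]
t 18.9 pos [598.17 -21.09 141.66] F [-2.16 -3.54 11.65]
224 line 445.01 [210, 210, 209, 195, 147, 113, 145, 177, 166, 117, 70, 61, 80, 111, 133, 142]
262 line 444.83 [208, 207, 202, 177, 130, 111, 149, 174, 158, 109, 65, 52, 57, 68, 94, 127]
```

```bash
python3 -m handwheel '[[0,0.05,0,0,0,0,0],[0,0.05,0,0,0,0,0],[0,0,0,0,0,0,0]]' 50 | sed -n 2p; python3 f.py; python3 l.py
python3 -m handwheel '[[0,-0.05,0,0,0,0,0],[0,-0.05,0,0,0,0,0],[0,0,0,0,0,0,0]]' 50 | sed -n 2p; python3 f.py
python3 -m handwheel '[[0,-0.05,0,0,0,0,0],[0,0,0,0,0,0,0]]' 50 | sed -n 2p; python3 f.py
python3 -m handwheel '[[0,-0.05,0,0,0,0,0],[0,0,0,0,0,0,0]]' 50 | sed -n 2p; python3 f.py;python3 l.py
```

```text
ee_pos: [598.4, -18.1, 141.7]
t 19.45 pos [598.4  -18.12 141.71] F [-1.45 -6.71 11.64]
224 line 444.56 [209, 209, 201, 169, 122, 119, 167, 182, 148, 94, 62, 60, 78, 110, 133, 142]
262 line 444.46 [207, 207, 198, 163, 119, 121, 163, 175, 134, 80, 54, 51, 57, 68, 93, 126]
ee_pos: [598.4, -19.0, 141.7]
t 20.0 pos [598.4  -18.99 141.71] F [-1.95  2.7  11.1 ]
ee_pos: [598.5, -19.9, 141.8]
t 20.4 pos [598.52 -19.84 141.75] F [-2.21  5.58 11.39]
ee_pos: [598.7, -21.1, 141.8]
t 20.8 pos [598.7  -21.13 141.8 ] F [-1.83  7.85 11.69]
224 line 444.67 [209, 209, 204, 178, 130, 121, 168, 183, 148, 94, 61, 61, 78, 111, 133, 141]
262 line 444.49 [208, 207, 199, 164, 121, 121, 164, 174, 134, 78, 53, 51, 56, 69, 94, 127]
```

```bash
cat > yaw.py <<'E'
from h import *
def logs(t):
    hsv=cv2.cvtColor(t['image'],cv2.COLOR_RGB2HSV); m=cv2.inRange(hsv,(5,110,60),(30,255,255)); m[:200]=0;m[300:]=0;m[:,:370]=0;m[:,440:]=0
    o=[]
    for c0 in ((225,238),(243,258),(263,278)):
        ys=[]
        for c in range(372,418):
            col=t['image'][c0[0]-4:c0[1]+4,c].astype(float); wgt=(col[:,0]-col[:,2]).clip(20)-20
            ys.append((wgt*np.arange(c0[0]-4,c0[1]+4)).sum()/wgt.sum())
        o.append(np.polyfit(np.arange(372,418),ys,1)[0])
    return np.round(o,4)
if __name__=='__main__':
    print('before',logs(np.load('pics/t5.npy',allow_pickle=True).item())); print('now',logs(vision.grab_frame('top')))
E
python3 yaw.py
python3 -m handwheel '[[0,-0.05,0,0,0,0,0],[0,0,0,0,0,0,0]]' 50 | sed -n 2p; python3 f.py
python3 -m handwheel '[[0,-0.05,0,0,0,0,0],[0,0,0,0,0,0,0]]' 50 | sed -n 2p; python3 f.py;python3 l.py;python3 yaw.py
```

```text
before [0.0152 0.0181 0.0204]
now [-0.0392  0.0451  0.0148]
ee_pos: [598.8, -22.0, 141.8]
t 21.3 pos [598.77 -21.99 141.83] F [-1.66 11.34 11.42]
ee_pos: [598.8, -23.0, 141.8]
t 21.7 pos [598.83 -23.02 141.85] F [-1.95 13.94 11.44]
224 line 445.14 [210, 210, 210, 198, 155, 117, 139, 178, 180, 132, 76, 61, 79, 111, 133, 142]
262 line 445.01 [208, 208, 207, 195, 146, 113, 145, 171, 157, 109, 64, 53, 58, 68, 94, 127]
before [0.0152 0.0181 0.0204]
now [-0.0429  0.0606  0.0235]
```

```bash
cat > sl.py <<'E'
from h import *
def fit(t,lo,hi):
    g=t['image'].astype(float).mean(2); R=[];C=[];B=[]
    for r in range(222,277):
        v=g[r,lo:hi]; i=np.argmin(v)
        if 0<i<len(v)-1:
            a,b,c=v[i-1:i+2]; R.append(r);C.append(lo+i+.5*(a-c)/(a-2*b+c))
    R=np.array(R)-249.;C=np.array(C);k=np.polyfit(R,C,1)
    for _ in range(3):
        ok=abs(C-np.polyval(k,R))<.4; k=np.polyfit(R[ok],C[ok],1)
    # fiddle outer edge: rising through 115 after min
    E=[];
    for r in range(222,277):
        v=g[r,450:460]; j=np.flatnonzero((v[:-1]<115)&(v[1:]>=115))
        E.append(450+j[0]+(115-v[j[0]])/(v[j[0]+1]-v[j[0]]) if len(j) else np.nan)
    E=np.array(E);ok=~np.isnan(E);e=np.polyfit((np.arange(222,277)-249.)[ok],E[ok],1)
    return 'line slope,mid',k.round(4),'n',len(R),'fiddle',e.round(4)
if __name__=='__main__':
    print('t5',fit(np.load('pics/t5.npy',allow_pickle=True).item(),428,440))
    t=vision.grab_frame('top');print('now',fit(t,441,449))
    np.save('pics/tnow.npy',t,allow_pickle=True)
E
python3 sl.py; python3 - <<'E'
from h import *
t=np.load('pics/tnow.npy',allow_pickle=True).item();cv2.imwrite('pics/c8.png',cv2.resize(t['image'][200:300,290:465],None,fx=4.5,fy=4.5,interpolation=cv2.INTER_CUBIC)[:,:,::-1])
E
```

```text
t5 ('line slope,mid', array([2.300000e-02, 4.335496e+02]), 'n', 51, 'fiddle', array([3.330000e-02, 4.539179e+02]))
now ('line slope,mid', array([-3.500000e-03,  4.450729e+02]), 'n', 55, 'fiddle', array([3.380000e-02, 4.539141e+02]))
```

View pics/c8.png

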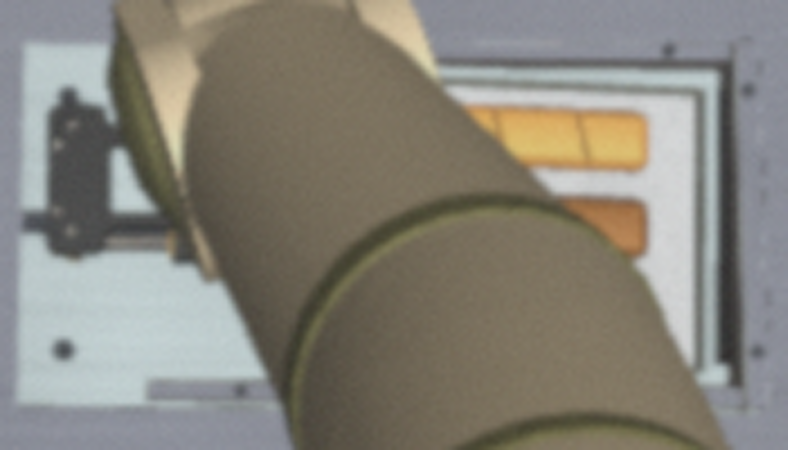

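The pan front line's slope is −0.0035 against the fiddle's 0.0338, so the pan is yawed ≈0.035 rad by the collar's drag and bears on one corner. I'll turn back while in contact to drag it square, then finish the quarter turn clear of the pan and re-push.

```bash
python3 -m handwheel '[[0,0,0,0,0,-1,0],[0,0,0,0,0,-1,0],[0,0,0,0,0,-1,0],[0,0,0,0,0,-1,0],[0.01,0,0,0,0,-1,0],[0.01,0,0,0,0,-1,0],[0,0,0,0,0,-1,0],[0,0,0,0,0,0,0]]' 50; python3 sl.py|tail -1
```

```text
time_s: 22.65
ee_pos: [600.9, -25.2, 142.2]
tcp_rot: [[0.006, -0.733, 0.681], [0.001, 0.681, 0.733], [-1.0, -0.003, 0.005]]
wrist_force: [2.0, 8.0, 10.5]
opening: 11.6
now ('line slope,mid', array([3.700000e-02, 4.459808e+02]), 'n', 55, 'fiddle', array([3.370000e-02, 4.539686e+02]))
```

The pan is square now (slope 0.037 against 0.0337). Backing off 6 mm and finishing the turn clear of it.

```bash
python3 -m handwheel '[[0,0.05,-0.015,0,0,0,0],[0,0.06,0,0,0,0,0],[0,0.06,0,0,0,0,0],[0,0,0,0,0,1,0],[0,0,0,0,0,1,0],[0,0,0,0,0,1,0],[0,0,0,0,0,1,0],[-0.02,0,0,0,0,1,0],[-0.02,0,0,0,0,1,0],[0,0,0,0,0,1,0]]' 50; python3 -m handwheel '[[0,0,0,0,0,0,0],[0,0,0,0,0,0,0]]' 50;  python3 sl.py|tail -1
```

```text
time_s: 23.7
ee_pos: [599.1, -20.7, 141.6]
tcp_rot: [[0.005, -1.0, 0.01], [-0.001, 0.01, 1.0], [-1.0, -0.005, -0.001]]
wrist_force: [1.8, 0.8, 11.7]
opening: 11.8
time_s: 23.9
ee_pos: [599.0, -20.7, 141.6]
tcp_rot: [[0.005, -1.0, 0.014], [-0.0, 0.014, 1.0], [-1.0, -0.005, -0.0]]
wrist_force: [1.9, 0.2, 12.5]
opening: 11.6
now ('line slope,mid', array([3.510000e-02, 4.453861e+02]), 'n', 55, 'fiddle', array([3.380000e-02, 4.539118e+02]))
```

```bash
python3 -m handwheel '[[0,-0.04,0,0,0,0,0],[0,-0.04,0,0,0,0,0],[0,0,0,0,0,0,0]]' 50|grep -E 'ee|for';  python3 sl.py|tail -1
python3 -m handwheel '[[0,-0.03,0,0,0,0,0],[0,0,0,0,0,0,0],[0,0,0,0,0,0,0]]' 50|grep -E 'ee|for';  python3 sl.py|tail -1
python3 -m handwheel '[[0,-0.03,0,0,0,0,0],[0,0,0,0,0,0,0],[0,0,0,0,0,0,0]]' 50|grep -E 'ee|for';  python3 sl.py|tail -1
```

```text
ee_pos: [599.0, -22.1, 141.6]
wrist_force: [0.9, 6.4, 12.6]
now ('line slope,mid', array([3.490000e-02, 4.453908e+02]), 'n', 55, 'fiddle', array([3.460000e-02, 4.539119e+02]))
ee_pos: [598.9, -23.1, 141.5]
wrist_force: [0.4, 6.7, 12.2]
now ('line slope,mid', array([3.460000e-02, 4.453945e+02]), 'n', 55, 'fiddle', array([3.400000e-02, 4.539039e+02]))
ee_pos: [598.9, -23.6, 141.6]
wrist_force: [1.0, 8.4, 11.2]
now ('line slope,mid', array([3.460000e-02, 4.453982e+02]), 'n', 55, 'fiddle', array([3.4100e-02, 4.5391e+02]))
```

```bash
python3 -m handwheel '[[0,-0.03,0,0,0,0,0],[0,0,0,0,0,0,0],[0,0,0,0,0,0,0]]' 50|grep -E 'ee|for';  python3 sl.py|tail -1
python3 -m handwheel '[[0,-0.03,0,0,0,0,0],[0,0,0,0,0,0,0],[0,0,0,0,0,0,0]]' 50|grep -E 'ee|for';  python3 sl.py|tail -1
python3 -m handwheel '[[0,-0.03,0,0,0,0,0],[0,0,0,0,0,0,0],[0,0,0,0,0,0,0]]' 50|grep -E 'ee|for';  python3 sl.py|tail -1
```

```text
ee_pos: [598.9, -24.0, 141.6]
wrist_force: [0.2, 11.6, 12.7]
now ('line slope,mid', array([3.430000e-02, 4.454842e+02]), 'n', 55, 'fiddle', array([3.390000e-02, 4.538987e+02]))
ee_pos: [599.0, -24.6, 141.6]
wrist_force: [0.1, 12.0, 11.3]
now ('line slope,mid', array([3.360000e-02, 4.457035e+02]), 'n', 55, 'fiddle', array([3.420000e-02, 4.539022e+02]))
ee_pos: [599.1, -25.3, 141.6]
wrist_force: [1.0, 13.0, 11.6]
now ('line slope,mid', array([3.380000e-02, 4.458985e+02]), 'n', 55, 'fiddle', array([3.370000e-02, 4.539022e+02]))
```

The pan is pressed in a further ≈1.2 mm from rest and is square (slope 0.0338 against 0.0337). Easing up so the head seats under the lips.

```bash
python3 -m handwheel '[[0,0.015,0.015,0,0,0,0],[0,0,0.015,0,0,0,0],[0,0,0,0,0,0,0],[0,0,0,0,0,0,0]]' 50|grep -E 'ee|for|tcp';  python3 sl.py|tail -1
```

```text
ee_pos: [599.0, -25.2, 142.6]
tcp_rot: [[0.005, -1.0, 0.011], [0.004, 0.011, 1.0], [-1.0, -0.005, 0.004]]
wrist_force: [0.4, 12.0, 10.4]
now ('line slope,mid', array([3.350000e-02, 4.458915e+02]), 'n', 55, 'fiddle', array([3.410000e-02, 4.538998e+02]))
```

```bash
python3 -m handwheel '[[0,0.01,0.015,0,0,0,0],[0,0.01,0.01,0,0,0,0],[0,0,0,0,0,0,0],[0,0,0,0,0,0,0]]' 50|grep -E 'ee|for';  python3 -m handwheel '[[0,0.015,0.015,0,0,0,0],[0,0.015,0,0,0,0,0],[0,0,0,0,0,0,0],[0,0,0,0,0,0,0]]' 50|grep -E 'ee|for'; python3 sl.py|tail -1
```

```text
ee_pos: [599.0, -25.0, 142.9]
wrist_force: [2.5, 10.8, 1.9]
ee_pos: [599.0, -24.8, 142.9]
wrist_force: [3.5, 8.7, -5.3]
now ('line slope,mid', array([3.390000e-02, 4.458955e+02]), 'n', 55, 'fiddle', array([3.410000e-02, 4.538959e+02]))
```

Clamped: the stop holds at z 142.9 under a slight upward pull, and the pan hasn't moved. Unloading the arm, then opening.

```bash
python3 -m handwheel '[[0.02,0.03,-0.01,0,0,0,0],[0.02,0.03,0,0,0,0,0],[0,0.03,0,0,0,0,0],[0,0,0,0,0,0,0],[0,0,0,0,0,0,0]]' 50|grep -E 'ee|for'; python3 sl.py|tail -1
```

```text
ee_pos: [599.4, -23.9, 142.9]
wrist_force: [3.5, -3.7, 4.7]
now ('line slope,mid', array([3.380000e-02, 4.458755e+02]), 'n', 55, 'fiddle', array([3.400000e-02, 4.539078e+02]))
```

```bash
python3 -m handwheel '[[0.03,-0.02,0,0,0,0,0],[0,0,0,0,0,0,0],[0,0,0,0,0,0,0.15],[0,0,0,0,0,0,0.2],[0,0,0,0,0,0,0.3],[0,0,0,0,0,0,0.35],[0,0,0,0,0,0,0.35]]' 10; python3 sl.py|tail -1
```

```text
time_s: 28.6
ee_pos: [599.7, -23.5, 142.3]
tcp_rot: [[-0.0, -1.0, 0.013], [0.0, 0.013, 1.0], [-1.0, 0.0, 0.0]]
wrist_force: [-0.3, -0.2, -0.2]
opening: 32.1
now ('line slope,mid', array([3.380000e-02, 4.458754e+02]), 'n', 55, 'fiddle', array([3.390000e-02, 4.539065e+02]))
```

Released cleanly, with no residual force and the pan unmoved. Lifting straight up, then moving back for a look.

```bash
python3 -m handwheel '[[0,0,0.2,0,0,0,0.35],[0,0,0.5,0,0,0,0.35],[0,0,1,0,0,0,0.35],[0,0,1,0,0,0,0.35],[-0.2,0.7,0.5,0,0,0,0.35],[-0.2,0.9,0,0,0,0,0.35],[-0.2,0.9,0,0,0,0,0.35],[0,0.9,0,0,0,0,0.35],[0,0.9,0,0,0,0,0.35],[0,0,0,0,0,0,0.35]]' 10
python3 - <<'E'
from h import *; from sl import fit
t=vision.grab_frame('top');s=vision.grab_frame('scene'); print(fit(t,441,449))
np.save('pics/tf.npy',t,allow_pickle=True)
a=cv2.resize(t['image'][200:300,285:465],(720,400),interpolation=cv2.INTER_CUBIC)[:,:400]
a=cv2.resize(t['image'][205:295,290:460],(400,212*1),interpolation=cv2.INTER_CUBIC)
a2=cv2.resize(t['image'][225:275,315:365],(400,388),interpolation=cv2.INTER_CUBIC)
b=cv2.resize(s['image'][150:300,220:380],(400,375),interpolation=cv2.INTER_CUBIC)
b2=cv2.resize(s['image'],(300,225),interpolation=cv2.INTER_AREA)
im=np.zeros((600,800,3),np.uint8);im[:212,:400]=a;im[212:,:400]=a2;im[:375,400:]=b;im[375:,400:700]=b2
cv2.imwrite('pics/c9.png',im[:,:,::-1])
E
```

```text
time_s: 29.65
ee_pos: [575.3, 154.5, 271.5]
tcp_rot: [[0.001, -1.0, 0.006], [0.003, 0.006, 1.0], [-1.0, -0.001, 0.003]]
wrist_force: [0.5, 0.5, -0.6]
opening: 32.2
('line slope,mid', array([3.370000e-02, 4.458798e+02]), 'n', 55, 'fiddle', array([3.330000e-02, 4.539415e+02]))
```

View pics/c9.png

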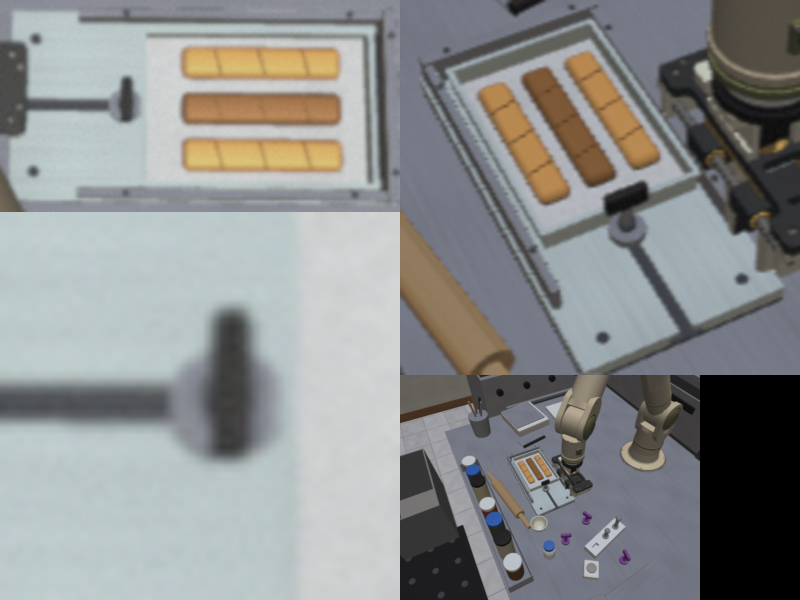

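The stop stands locked with its bar square across the slot and its collar against the pan. The pan is square on the bumper, and the pins, look-alikes and loose items look undisturbed. Handing in.

```bash
python3 -c "
from plant import workorder, manip
print(workorder.close_job(), manip.observe()['time_s'])"
```

```text
the job is handed in; nothing more can be done
the job is handed in; nothing more can be done
```

The sheet pan is secured: the stop is locked with its bar square across the slot, and the pan sits snug and straight between it and the bumper. I handed the job in at about 30 s of the 64 s allowed.

**What I did:** I took the black-bar stop from the block and dropped its T-head into the slot behind the pan. The collar met the plate at the predicted height. I pushed the pan home until the bumper was pressed, pushed the stop down about 4.4 mm and gave it its quarter turn.

**One correction, out of the asked order:** The turning collar dragged the pan about 0.035 rad askew.
- While it was still pressed down, I turned the stop part way back against the pan to square it.
- I then slid the stop about 6 mm clear and finished the quarter turn there.
- I pushed the pan home again and let the stop spring up, so the last push came after the turn.

**Last checks:**
- **Lock:** the stop held at about 3 mm lower than before under a light upward pull.
- **Pan:** it is square to the end rail (image slopes 0.0337 and 0.0333) and did not move after I let go and backed away.
- **Bumper:** I estimate it is pressed in 1.2 to 1.9 mm. This comes from the pan's movement in the images and the push force, not a direct measurement.
- **Everything else:** the pins, purple look-alikes and loose items look undisturbed in the final view; I did not measure them.

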